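# Load the bench filter holder and lock its retaining cap

### The job

Load the round filter holder that is bolted to the lab bench: first lay the small sintered steel disc flat in the bottom of its bore, then the black spacer ring on top of it, letting each go at the mouth rather than from high up. Then lower the retaining cap with its two lugs through the two gaps in the rim until it rests on the spacer, and twist it a quarter turn, either way, so that the lugs sit squarely under the two lips; let go and leave everything in place.

Things in the scene. Friction and masses are not known exactly. Their poses are not given: they have to be found in the camera images.
- holder: Blue fixed round barrel, 108 mm wide, 56 high, z up; origin: centre of underside, on the bench. Bore 72 mm wide, floor 10 mm above origin; above 37 mm it widens to a chamber 100 mm wide. At the rim 2 lips at +y and -y (each 80 deg of arc, undersides at 50 mm, tops at 56, 72 mm apart) cover the chamber; gaps at +x and -x are open to 100 mm. No stop to the cap's turn. Feet at +-x, hose nozzle at +y.
- disc: Small sintered steel disc, solid, grey with tiny dark pores, 56 mm across, 14 mm thick, 120 g, lying flat on the bench. Origin: centre of its underside, z up. Fits the bore with 8 mm to spare all round. A larger disc of the same kind, 84 mm across, does not fit and is not needed.
- spacer: Black rigid plastic spacer ring, 56 mm outside, 36 mm inside, 14 mm high, 40 g, lying flat on the bench. Origin: centre of its underside, z up. On the disc its underside is 24 mm above the holder's origin.
- cap: Blue retaining cap, 70 g. Ring 60 mm wide, 8 thick; a lug at +x and at -x (90 mm over both, each 30 wide, 8 thick). On top a grip bar along x, 56 mm long, 12 wide (y), its top 44 mm above origin. Origin: centre of underside, z up. On the spacer its underside is 38 mm above the holder's origin, lugs 4 mm below the lips. Its x enters along the holder's x, ends along the holder's y, either way round.

How it is judged:
By the outcome, as a careful person would: the job done as asked, in the order asked, and still so for the second after the job is handed in, with the robot touching nothing.
It also fails if it takes over 67 s, if anything falls off the work surface, if the arm or the gripper's body presses on something with over 40 N, if the wrist force passes 120 N, or if a joint passes its speed limit or range.

### The arm

A 7-joint arm with a two-finger parallel gripper is mounted at the origin on the work surface. World frame = base frame: x ahead of the robot, y to its left, z up, the work surface at z = 0. Lengths are in m, angles in rad, forces in N, time in s.
With the tool pointing down it reaches from about 0.4 to 0.9 m from the base axis. Payload 5.6 kg.
Tool frame: the origin (TCP) lies at the very end of the fingers, on their centre line; the grasp point (between the pads) lies 19 mm behind it; z points along the fingers, y is the line along which they close (so a half turn about z gives the same grasp; the last joint's range is limited). The gripper opens to 92 mm and grips with 3 to 60 N. Pads are 20 mm wide; open, the fingers measure 128 mm over their backs; the gripper's body (75 mm by 189 mm) begins 69 mm behind the grasp point.
Start: joints at [-1.259, 0.468, -0.012, 1.603, 0.006, 1.071, -0.056], TCP at [0.226, 0.61, 0.215] pointing down, gripper open.
Joint ranges: [-2.53, 2.53], [-0.31, 2.02], [-1.57, 1.55], [0.28, 2.44], [-1.29, 4.43], [0.15, 1.84], [-2.92, 2.92]. Speed limits (rad/s): [2.57, 2.57, 3.14, 3.14, 3.14, 3.14, 3.14].

### API

Orientations are given as [roll, pitch, yaw] about the fixed x, y, z axes, in that order (R = Rz(yaw) Ry(pitch) Rx(roll)).
In Python, from bench import manip gives the robot as it stands.
- The arm moves only by the shell command python3 -m pendant 'ROWS'. ROWS is JSON, a list of rows, each an object with "dp": the shift along the tool's x, y, z in m, a list of three; "roll": the turn about the tool's z in degrees; "gripper": the closure, from -1 (fully open) to 1 (shut). A call has 1 to 10 rows; each row is the pose to reach, as a shift and turn from the pose commanded when the call began, along the tool's axes at that moment; what a row does not reach only later rows make up. A row lasts 1/12 s, in which the tool goes at most 41.7 mm and 7.16 degrees, less where a joint would pass 70% of its speed; a pose out of reach is approached as far as the arm can. A call with a gripper value outside its range is refused whole. The fingers move at their own pace and stop on an object; the grip force is fixed at half the most. Time passes only in rows, so rows that repeat a pose let the fingers close. It gives the time, the measured TCP pose, the force, the opening and the grip force at its end, in the units of the state.
- manip.state(): the state, without advancing time (a new reading comes with each control period).
- manip.get_image(name): name is "side" or "top"; returns the picture (480x640x3 uint8, red, green, blue); there is no depth.
- manip.calibration(name): a dict with "fx", "fy", "cx", "cy" (pixels), "R" (3x3) and "t" (3): a world point X has camera coordinates R X + t. Camera axes: x right, y down, z forward; pixel columns grow to the right and rows downward; lengths in m; the calibration is good to about 2 mm. A picture is of the moment at which its call begins. calibration takes no time and is no camera call.
- manip.job_done(): hands the job in; it is judged then, once.
The state is a dict: "time": time; "q": joint angles; "dq": joint speeds; "effort": joint torques, N m; "position": TCP position; "tcp_rot": TCP orientation; "contact_force": force on the tool from outside, world axes, zero at the start; "wrist_torque": the same for the moment, N m; "grip_width": finger opening in m; "grasp_force": force on a finger pad.
Only numpy, scipy, OpenCV 4.12 (cv2) and the standard library are available. Lean on these libraries where they do the work, as an engineer would, in place of code of your own. Each camera call takes 0.05 s, during which the arm holds its last target. There are 200 camera calls.

## Working session

There is one attempt and no reset: what is moved stays moved. The work goes in short steps, Python scripts to look and compute and a shell command to move; the robot and the scene stay as the last step left them, time stands still between calls to the robot, and variables do not carry over. Pictures are saved under pics/ and viewed, at most 10 in all, crops included, and the job is handed in when it is done.

```bash
mkdir -p pics
python3 - <<'E'
from bench import manip
import cv2,numpy as np
for n in("top","side"):
    im=manip.get_image(n); cv2.imwrite(f"pics/{n}0.png",im[...,::-1])
    c=manip.calibration(n); R=np.array(c["R"]);print(n,c["fx"],c["cx"],c["cy"],"cam pos",-R.T@np.array(c["t"]),R.round(3).tolist())
s=manip.state();print(s["time"],s["position"],s["tcp_rot"],s["grip_width"])
E
```

```text
top 587.8328093071509 316.6693536811526 248.81905021601813 cam pos [0.4171517  0.01185188 1.12069612] [[0.006, -1.0, 0.024], [-0.993, -0.009, -0.113], [0.114, -0.023, -0.993]]
side 485.68963945264716 332.5243319116522 238.86200795625436 cam pos [ 0.47939393 -0.76606105  0.48321309] [[0.998, -0.062, 0.007], [-0.025, -0.514, -0.858], [0.056, 0.856, -0.514]]
0.1 [0.22570262 0.6090138  0.21375535] [-3.14005688e+00  1.33069041e-04  2.78672221e+00] 0.09175869757080049
```

View pics/top0.png

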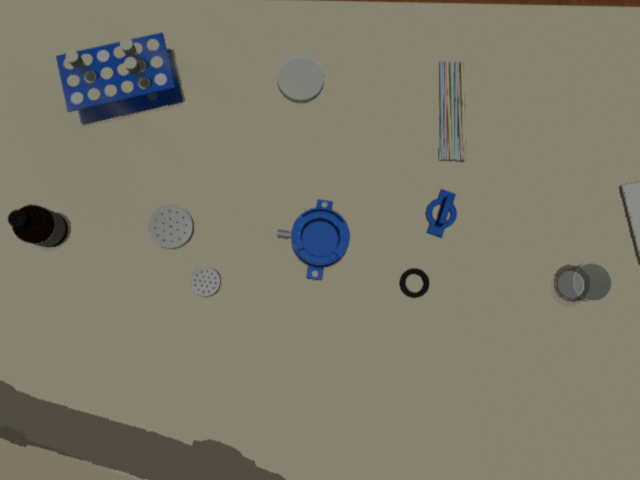

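View pics/side0.png

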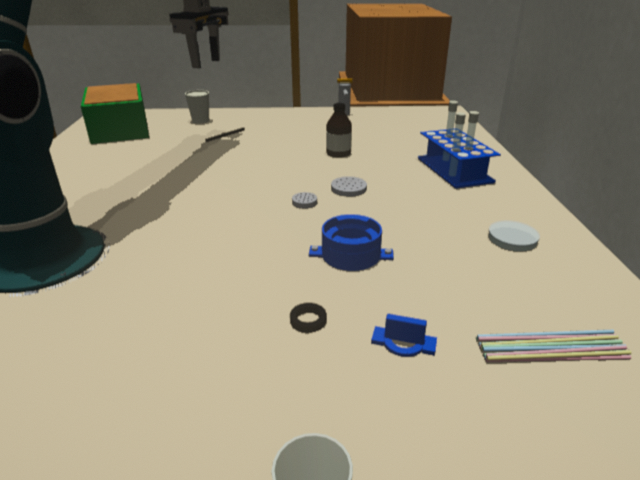

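The top view shows the small disc at (206,282), the large disc at (171,227), the holder at (320,237) with its nozzle on the left and feet at (325,204) and (315,273), the spacer at (414,283), and the cap at (441,213). The side view agrees with this.

```bash
cat > h.py <<'E'
import numpy as np,cv2
from bench import manip
def ray(n,uv,z):
    c=manip.calibration(n);R=np.array(c["R"]);o=-R.T@np.array(c["t"])
    d=R.T@np.array([(uv[0]-c["cx"])/c["fx"],(uv[1]-c["cy"])/c["fy"],1]);return o+d*(z-o[2])/d[2]
def proj(n,X):
    c=manip.calibration(n);p=np.array(c["R"])@X+np.array(c["t"]);return np.array([c["fx"]*p[0]/p[2]+c["cx"],c["fy"]*p[1]/p[2]+c["cy"]])
def blob(m,roi):
    x0,y0,x1,y1=roi;k=np.zeros_like(m);k[y0:y1,x0:x1]=m[y0:y1,x0:x1]
    cs=cv2.findContours(k,cv2.RETR_EXTERNAL,cv2.CHAIN_APPROX_NONE)[0];return max(cs,key=cv2.contourArea)
def tomm(n,c,z): return np.array([ray(n,p,z)[:2] for p in c.reshape(-1,2)],np.float32)*1000
E
python3 - <<'E'
from h import *
im=cv2.imread("pics/top0.png");sd=cv2.imread("pics/side0.png")
def masks(im):
    i=im.astype(int);hsv=cv2.cvtColor(im,cv2.COLOR_BGR2HSV)
    blue=((hsv[...,1]>150)&(hsv[...,0]>95)&(hsv[...,0]<130)).astype(np.uint8)
    dark=(i.max(2)<60).astype(np.uint8)
    grey=((i[...,2]-i[...,0]<16)&(i.max(2)>90)).astype(np.uint8)
    return blue,dark,grey
for n,I,rois in(("top",im,dict(disc=(185,262,228,302),big=(145,200,197,252),spacer=(395,265,434,302),cap=(420,185,462,242),holder=(285,195,355,285))),
  ("side",sd,dict(disc=(285,188,322,212),spacer=(285,300,332,335),cap=(365,310,445,360),holder=(300,210,400,270)))):
    b,d,g=masks(I)
    for k,r in rois.items():
        m={'disc':g,'big':g,'spacer':d}.get(k,b);c=blob(m,r)
        z=.014 if k in('disc','big','spacer') else .008 if k=='cap' else .05
        if n=="side": z=z/2
        h=cv2.convexHull(c);mm=tomm(n,h,z);(ce,wh,a)=cv2.minAreaRect(mm);e=cv2.minEnclosingCircle(mm)
        print(n,k,"rect",np.round(ce,1),np.round(wh,1),round(a,1),"circ",np.round(e[0],1),round(e[1],1),"hull",np.round(mm.min(0),1),np.round(mm.max(0),1))
A=cv2.resize(im[190:290,270:370],(400,400),interpolation=cv2.INTER_CUBIC);B=cv2.resize(im[175:275,395:495],(400,400),interpolation=cv2.INTER_CUBIC)
cv2.imwrite("pics/c1.png",np.clip(np.hstack([A,B])*1.5,0,255).astype(np.uint8))
E
```

```text
top disc rect [481.2 195.3] [53.5 55. ] 46.0 circ [480.2 194.9] 28.6 hull [453.1 167.1] [507.5 223.3]
top big rect [584.4 264.2] [82.4 83.6] 81.0 circ [584.4 263. ] 43.0 hull [542.8 222.7] [627.  305.5]
top spacer rect [ 481.5 -198.3] [51.1 53.4] 0.4 circ [ 481.  -198.3] 27.6 hull [ 455.9 -224.9] [ 507.  -171.6]
top cap rect [ 616.5 -253.1] [56.6 88.5] 71.8 circ [ 616.4 -253.5] 45.5 hull [ 571.4 -280.7] [ 661.5 -224.3]
top holder rect [557.5 -18. ] [113.1 122.2] 40.4 circ [557.5 -18. ] 73.2 hull [484.4 -70.5] [630.7  32.6]
side disc rect [479.4 207.9] [55.5 53.3] 88.1 circ [479.8 206.7] 28.9 hull [452.8 179.7] [506.1 235.6]
side spacer rect [ 480.5 -200.9] [64.2 51.6] 87.2 circ [ 479.7 -200.4] 32.6 hull [ 455.2 -232.9] [ 506.8 -168.4]
side cap rect [ 619.3 -243.6] [81.3 88.4] 71.6 circ [ 620.3 -242.7] 50.1 hull [ 570.9 -283.6] [ 661.8 -195.7]
side holder rect [568.4  31.6] [110.7 109.1] 87.2 circ [567.9  31. ] 57.2 hull [513.  -24.4] [623.2  87.4]
```

View pics/c1.png

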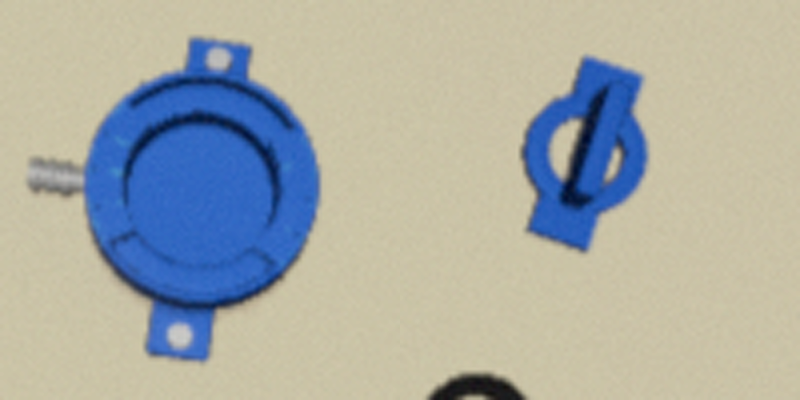

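The crop shows the holder's foot holes at pixels (324.5,204.8) and (315,273.8), with a round rim between them. The cap's lug axis tilts right, at a yaw of about -18°. The sizes match the ones given for the disc (56), spacer and cap (88 x 57).

```bash
cat >> h.py <<'E'
def go(x,y,z,yawdeg):
    s=manip.state();from scipy.spatial.transform import Rotation as Ro
    R=Ro.from_euler('xyz',s["tcp_rot"]).as_matrix();p=np.array(s["position"])
    d=R.T@(np.array([x,y,z])-p);r=-(yawdeg-np.degrees(s["tcp_rot"][2])+90)%180-90
    print("t",round(s["time"],2),"pos",p.round(4),"yaw",np.degrees(s["tcp_rot"]).round(1),"q7",round(s["q"][6],2),"w",round(s["grip_width"],4),"| dp",d.round(4),"roll",round(r,2))
E
python3 - <<'E'
from h import *
from scipy.optimize import least_squares
im=cv2.imread("pics/top0.png");hsv=cv2.cvtColor(im,cv2.COLOR_BGR2HSV)
b=((hsv[...,1]>150)&(hsv[...,0]>95)&(hsv[...,0]<130)).astype(np.uint8)
c=blob(b,(285,195,355,285));m=tomm("top",c,.056)
a=np.degrees(np.arctan2(m[:,1]+15,m[:,0]-557))
s=(abs(a)>22)&(abs(a)<85)
f=least_squares(lambda p:np.hypot(m[s,0]-p[0],m[s,1]-p[1])-p[2],[557,-15,54]);print("rim",f.x.round(1),s.sum(),np.sqrt(2*f.cost/s.sum()))
g=least_squares(lambda p:np.hypot(m[s,0]-p[0],m[s,1]-p[1])-54,[557,-15]);print(g.x.round(1))
for z in(.006,.010):
    A=ray("top",(324.5,204.75),z);B=ray("top",(315,273.75),z);d=A-B;print("feet mid",((A+B)/2*1000).round(1),np.hypot(*d[:2]),"yaw",np.degrees(np.arctan2(d[1],d[0])))
go(.4805,.195,.12,82)
E
```

```text
rim [563.5 -18.8  51.4] 58 0.5213481112750357
[559.5 -18.9]
feet mid [563.7 -19.8   6. ] 0.13441023598927052 yaw -7.437220781705017
feet mid [563.1 -19.7  10. ] 0.1339279153520246 yaw -7.437220781705015
t 0.1 pos [0.2257 0.609  0.2138] yaw [-179.9    0.   159.7] q7 -0.06 w 0.0918 | dp [-0.3828 -0.2995  0.0943] roll 77.67
```

```bash
python3 -m pendant '[{"dp":[-0.383,-0.3,0.05],"roll":77.2,"gripper":-1},{"dp":[-0.383,-0.3,0.05],"roll":77.2,"gripper":-1},{"dp":[-0.383,-0.3,0.05],"roll":77.2,"gripper":-1},{"dp":[-0.383,-0.3,0.05],"roll":77.2,"gripper":-1},{"dp":[-0.383,-0.3,0.05],"roll":77.2,"gripper":-1},{"dp":[-0.383,-0.3,0.05],"roll":77.2,"gripper":-1},{"dp":[-0.383,-0.3,0.05],"roll":77.2,"gripper":-1},{"dp":[-0.383,-0.3,0.05],"roll":77.2,"gripper":-1},{"dp":[-0.383,-0.3,0.05],"roll":77.2,"gripper":-1},{"dp":[-0.383,-0.3,0.05],"roll":77.2,"gripper":-1}]'; python3 -c "
from h import *
go(.4805,.195,.007,82.6)"
```

```text
time: 0.93
position: [0.4435, 0.2546, 0.1718]
tcp_rot: [-3.142, -0.0, 1.531]
contact_force: [0.8, -0.3, 1.2]
grip_width: 0.092
grasp_force: 0.0
t 0.93 pos [0.4435 0.2546 0.1718] yaw [-180.    -0.    87.7] q7 -0.5 w 0.092 | dp [-0.0581  0.0394  0.1648] roll 5.11
```

```bash
python3 -m pendant '[{"dp":[-0.03,0.02,0.02],"roll":5},{"dp":[-0.058,0.039,0.04],"roll":5},{"dp":[-0.058,0.039,0.08],"roll":5},{"dp":[-0.058,0.039,0.1],"roll":5},{"dp":[-0.058,0.039,0.1],"roll":5},{"dp":[-0.058,0.039,0.1],"roll":5}]'
python3 - <<'E'
from h import *
go(.4805,.195,.007,82.6)
im=manip.get_image("top");im2=manip.get_image("side")
cv2.imwrite("pics/c2.png",cv2.resize(np.vstack([im[200:340,110:310],im2[100:240,220:420]])[...,::-1],(400,560)))
E
```

```text
t 0.93 pos [0.4435 0.2546 0.1718] yaw [-180.    -0.    87.7] q7 -0.5 w 0.092 | dp [-0.0581  0.0394  0.1648] roll 5.11$[0]: bad value
```

View pics/c2.png

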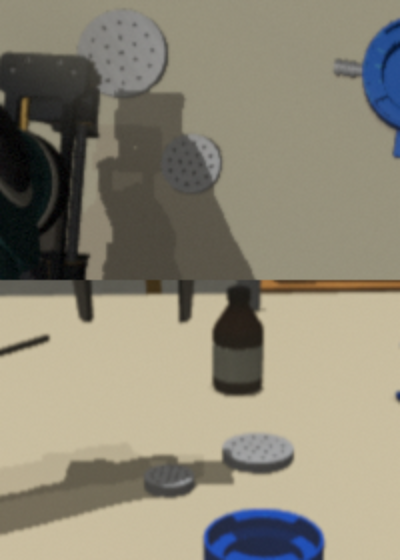

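The call was refused because every row needs the gripper field. The picture shows the disc undisturbed and the gripper still off to the left.

```bash
python3 -m pendant '[{"dp":[-0.03,0.02,0.02],"roll":5,"gripper":-1},{"dp":[-0.058,0.039,0.04],"roll":5,"gripper":-1},{"dp":[-0.058,0.039,0.08],"roll":5,"gripper":-1},{"dp":[-0.058,0.039,0.12],"roll":5,"gripper":-1},{"dp":[-0.058,0.039,0.12],"roll":5,"gripper":-1},{"dp":[-0.058,0.039,0.12],"roll":5,"gripper":-1}]'; python3 -c "
from h import *
go(.4805,.195,.007,82.6)"
```

```text
time: 1.53
position: [0.4782, 0.1968, 0.0504]
tcp_rot: [-3.137, 0.003, 1.45]
contact_force: [0.3, 0.3, -0.0]
grip_width: 0.0921
grasp_force: 0.0
t 1.53 pos [0.4782 0.1968 0.0504] yaw [-179.7    0.2   83.1] q7 -0.33 w 0.0921 | dp [-0.0013  0.0027  0.0434] roll 0.5
```

```bash
python3 -m pendant '[{"dp":[-0.001,0.003,0.025],"roll":0.5,"gripper":-1},{"dp":[-0.001,0.003,0.044],"roll":0.5,"gripper":-1},{"dp":[-0.001,0.003,0.044],"roll":0.5,"gripper":-1},{"dp":[-0.001,0.003,0.044],"roll":0.5,"gripper":0.6},{"dp":[-0.001,0.003,0.044],"roll":0.5,"gripper":0.6},{"dp":[-0.001,0.003,0.044],"roll":0.5,"gripper":0.6},{"dp":[-0.001,0.003,0.044],"roll":0.5,"gripper":0.6},{"dp":[-0.001,0.003,0.044],"roll":0.5,"gripper":0.6}]'; python3 -c "
from h import *
go(.4805,.195,.007,82.6);go(.5628,-.0193,.12,82.6)"
```

```text
time: 2.2
position: [0.4833, 0.1963, 0.0091]
tcp_rot: [3.141, -0.001, 1.441]
contact_force: [-1.0, 0.1, -0.3]
grip_width: 0.0606
grasp_force: 0.3
t 2.2 pos [0.4833 0.1963 0.0091] yaw [ 1.799e+02 -1.000e-01  8.260e+01] q7 -0.29 w 0.0606 | dp [-0.0017 -0.0026  0.0021] roll -0.04
t 2.2 pos [0.4833 0.1963 0.0091] yaw [ 1.799e+02 -1.000e-01  8.260e+01] q7 -0.29 w 0.0606 | dp [-0.2034  0.1069 -0.111 ] roll -0.04
```

```bash
python3 -m pendant '[{"dp":[0,-0.003,0.003],"roll":0,"gripper":0.6},{"dp":[0,-0.003,0.003],"roll":0,"gripper":0.6},{"dp":[0,-0.003,0.003],"roll":0,"gripper":0.6},{"dp":[0,-0.003,0.003],"roll":0,"gripper":0.6},{"dp":[0,-0.003,-0.03],"roll":0,"gripper":0.6},{"dp":[0,-0.003,-0.06],"roll":0,"gripper":0.6},{"dp":[0,-0.003,-0.06],"roll":0,"gripper":0.6}]'; python3 -c "
from h import *
print(manip.state()['grasp_force'])
go(.5628,-.0193,.11,82.6)"
```

```text
time: 2.78
position: [0.4829, 0.1973, 0.0722]
tcp_rot: [3.135, -0.005, 1.44]
contact_force: [1.0, 0.4, -1.0]
grip_width: 0.0547
grasp_force: 30.0
29.998598098754883
t 2.78 pos [0.4829 0.1973 0.0722] yaw [179.6  -0.3  82.5] q7 -0.34 w 0.0547 | dp [-0.2042  0.1077 -0.038 ] roll -0.09
```

```bash
python3 -m pendant '[{"dp":[-0.02,0.01,-0.035],"roll":0,"gripper":0.6},{"dp":[-0.055,0.029,-0.038],"roll":0,"gripper":0.6},{"dp":[-0.09,0.047,-0.038],"roll":0,"gripper":0.6},{"dp":[-0.125,0.066,-0.038],"roll":0,"gripper":0.6},{"dp":[-0.16,0.084,-0.038],"roll":0,"gripper":0.6},{"dp":[-0.19,0.1,-0.038],"roll":0,"gripper":0.6},{"dp":[-0.204,0.108,-0.038],"roll":0,"gripper":0.6},{"dp":[-0.204,0.108,-0.038],"roll":0,"gripper":0.6},{"dp":[-0.204,0.108,-0.038],"roll":0,"gripper":0.6}]'
python3 - <<'E'
from h import *
go(.5628,-.0193,.058,82.6)
im=manip.get_image("top");im2=manip.get_image("side")
go(.5628,-.0193,.058,82.6)
cv2.imwrite("pics/c3.png",cv2.resize(np.hstack([im[170:310,250:390],im2[120:260,280:420]])[...,::-1],(800,400)))
E
```

```text
time: 3.53
position: [0.56, -0.0208, 0.1053]
tcp_rot: [-3.14, 0.0, 1.438]
contact_force: [-0.2, 0.6, -1.5]
grip_width: 0.0546
grasp_force: 30.0
t 3.53 pos [ 0.56   -0.0208  0.1053] yaw [-179.9    0.    82.4] q7 0.08 w 0.0546 | dp [0.0019 0.0026 0.0473] roll -0.18
t 3.63 pos [ 0.5597 -0.0184  0.1053] yaw [-179.9   -0.    82.7] q7 0.08 w 0.0547 | dp [-0.0005  0.0032  0.0473] roll 0.05
```

View pics/c3.png

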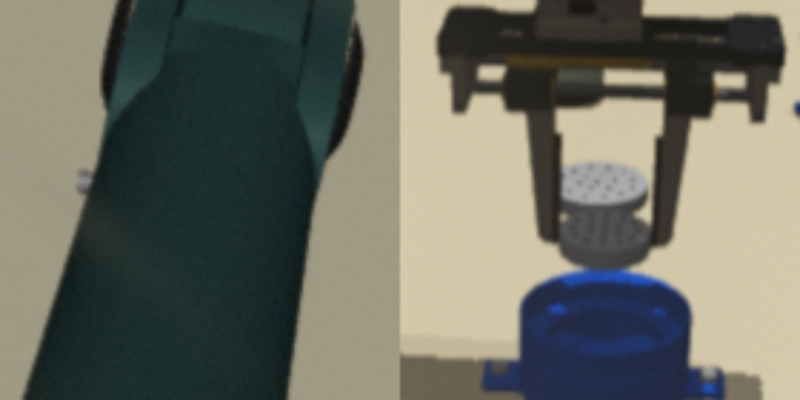

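The side view shows the disc gripped level, about 7 mm below the fingertips and lined up with the holder (column 604 against 605 in the crop). The larger disc behind it lies undisturbed.

```bash
python3 -m pendant '[{"dp":[0,0.002,0.02],"roll":0,"gripper":0.6},{"dp":[0,0.002,0.035],"roll":0,"gripper":0.6},{"dp":[0,0.002,0.047],"roll":0,"gripper":0.6},{"dp":[0,0.002,0.047],"roll":0,"gripper":0.6},{"dp":[0,0.002,0.047],"roll":0,"gripper":0.6},{"dp":[0,0.002,0.047],"roll":0,"gripper":-0.7},{"dp":[0,0.002,0.047],"roll":0,"gripper":-0.7},{"dp":[0,0.002,0.047],"roll":0,"gripper":-0.7},{"dp":[0,0.002,0.047],"roll":0,"gripper":-0.7}]'
python3 - <<'E'
from h import *
go(.481,-.1985,.12,82.6)
E
```

```text
time: 4.38
position: [0.5631, -0.0203, 0.0598]
tcp_rot: [3.14, -0.0, 1.441]
contact_force: [0.0, -0.3, 0.7]
grip_width: 0.0774
grasp_force: 0.0
t 4.38 pos [ 0.5631 -0.0203  0.0598] yaw [179.9  -0.   82.5] q7 0.12 w 0.0774 | dp [-0.1873 -0.0582 -0.0604] roll -0.05
```

```bash
python3 -m pendant '[{"dp":[0,0,-0.03],"roll":0,"gripper":-1},{"dp":[-0.01,0,-0.06],"roll":0,"gripper":-1},{"dp":[-0.045,-0.014,-0.06],"roll":0,"gripper":-1},{"dp":[-0.08,-0.025,-0.06],"roll":0,"gripper":-1},{"dp":[-0.12,-0.038,-0.06],"roll":0,"gripper":-1},{"dp":[-0.155,-0.05,-0.06],"roll":0,"gripper":-1},{"dp":[-0.187,-0.058,-0.05],"roll":0,"gripper":-1},{"dp":[-0.187,-0.058,-0.02],"roll":0,"gripper":-1},{"dp":[-0.187,-0.058,0],"roll":0,"gripper":-1},{"dp":[-0.187,-0.058,0],"roll":0,"gripper":-1}]'
python3 - <<'E'
from h import *
im=manip.get_image("top");im2=manip.get_image("side")
go(.481,-.1985,.007,82.6)
cv2.imwrite("pics/c4.png",np.clip(1.4*cv2.resize(np.hstack([im[187:287,270:370],im2[200:300,300:400]])[...,::-1],(800,400)),0,255))
E
```

```text
time: 5.22
position: [0.4782, -0.1981, 0.0564]
tcp_rot: [-3.136, -0.001, 1.439]
contact_force: [-0.5, 1.5, -0.5]
grip_width: 0.0918
grasp_force: 0.0
t 5.32 pos [ 0.4807 -0.1983  0.0591] yaw [-180.    -0.    82.5] q7 0.49 w 0.0916 | dp [-0.0002  0.0004  0.0521] roll -0.06[ WARN:0@2.306] global loadsave.cpp:1063 imwrite_ Unsupported depth image for selected encoder is fallbacked to CV_8U.
```

View pics/c4.png

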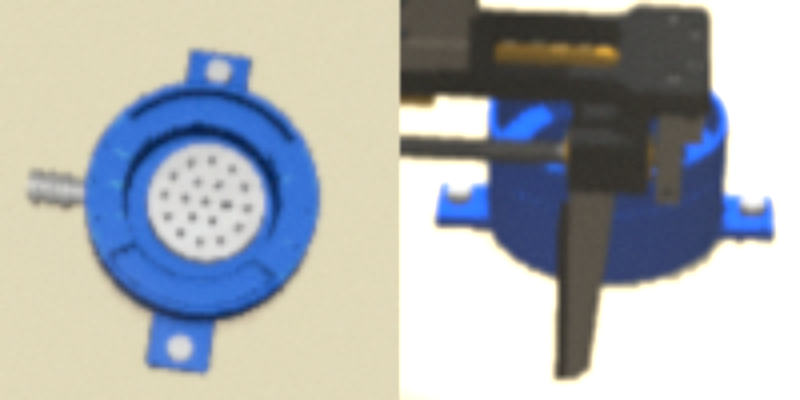

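The disc lies flat in the bore, centred at crop (206,202), or pixel (321.5,237.5). Next is the spacer.

```bash
python3 -m pendant '[{"dp":[0,0,0.03],"roll":0,"gripper":-1},{"dp":[0,0,0.052],"roll":0,"gripper":-0.5},{"dp":[0,0,0.052],"roll":0,"gripper":-0.3},{"dp":[0,0,0.052],"roll":0,"gripper":0.6},{"dp":[0,0,0.052],"roll":0,"gripper":0.6},{"dp":[0,0,0.052],"roll":0,"gripper":0.6},{"dp":[0,0,0.052],"roll":0,"gripper":0.6},{"dp":[0,0,0.052],"roll":0,"gripper":0.6},{"dp":[0,0,0.052],"roll":0,"gripper":0.6},{"dp":[0,0,0.052],"roll":0,"gripper":0.6}]'
python3 - <<'E'
from h import *
print("disc",ray("top",(321.5,237.5),.024)*1000)
go(.563,-.0195,.12,82.6)
E
```

```text
time: 6.15
position: [0.4819, -0.1985, 0.0085]
tcp_rot: [3.139, -0.0, 1.441]
contact_force: [-1.4, -0.0, 6.3]
grip_width: 0.0543
grasp_force: 30.0
disc [564.19115096 -22.49361601  24.        ]
t 6.15 pos [ 0.4819 -0.1985  0.0085] yaw [179.9  -0.   82.6] q7 0.55 w 0.0543 | dp [ 0.188   0.0575 -0.1113] roll -0.04
```

```bash
python3 -m pendant '[{"dp":[0,0,-0.035],"roll":0,"gripper":0.6},{"dp":[0.01,0,-0.07],"roll":0,"gripper":0.6},{"dp":[0.04,0.012,-0.1],"roll":0,"gripper":0.6},{"dp":[0.075,0.023,-0.1],"roll":0,"gripper":0.6},{"dp":[0.11,0.034,-0.1],"roll":0,"gripper":0.6},{"dp":[0.145,0.044,-0.1],"roll":0,"gripper":0.6},{"dp":[0.175,0.054,-0.1],"roll":0,"gripper":0.6},{"dp":[0.188,0.0575,-0.1],"roll":0,"gripper":0.6},{"dp":[0.188,0.0575,-0.1],"roll":0,"gripper":0.6},{"dp":[0.188,0.0575,-0.1],"roll":0,"gripper":0.6}]'
python3 - <<'E'
from h import *
manip.get_image("side");go(.563,-.0195,.058,82.6)
E
```

```text
time: 6.98
position: [0.5617, -0.0199, 0.1071]
tcp_rot: [-3.141, 0.001, 1.441]
contact_force: [0.0, -1.1, -0.7]
grip_width: 0.0541
grasp_force: 30.0
t 7.03 pos [ 0.5614 -0.0212  0.1071] yaw [-1.80e+02  1.00e-01  8.24e+01] q7 0.09 w 0.0544 | dp [0.002  0.0014 0.0491] roll -0.15
```

```bash
python3 -m pendant '[{"dp":[0.001,0.001,0.02],"roll":0,"gripper":0.6},{"dp":[0.001,0.001,0.035],"roll":0,"gripper":0.6},{"dp":[0.001,0.001,0.05],"roll":0,"gripper":0.6},{"dp":[0.001,0.001,0.05],"roll":0,"gripper":0.6},{"dp":[0.001,0.001,0.05],"roll":0,"gripper":0.6},{"dp":[0.001,0.001,0.05],"roll":0,"gripper":-0.7},{"dp":[0.001,0.001,0.05],"roll":0,"gripper":-0.7},{"dp":[0.001,0.001,0.05],"roll":0,"gripper":-0.7},{"dp":[0.001,0.001,0.05],"roll":0,"gripper":-0.7}]'
python3 - <<'E'
from h import *
go(.6165,-.2533,.10,161.8)
E
```

```text
time: 7.78
position: [0.5638, -0.0185, 0.0578]
tcp_rot: [3.14, -0.0, 1.441]
contact_force: [-0.0, -0.4, 0.1]
grip_width: 0.0777
grasp_force: 0.0
t 7.78 pos [ 0.5638 -0.0185  0.0578] yaw [179.9  -0.   82.5] q7 0.13 w 0.0777 | dp [-0.2259  0.0828 -0.0422] roll -79.26
```

```bash
python3 -m pendant '[{"dp":[0,0,-0.035],"roll":0,"gripper":-1},{"dp":[-0.02,0.007,-0.06],"roll":-7,"gripper":-1},{"dp":[-0.055,0.02,-0.06],"roll":-14,"gripper":-1},{"dp":[-0.09,0.033,-0.06],"roll":-21,"gripper":-1},{"dp":[-0.125,0.046,-0.06],"roll":-28,"gripper":-1},{"dp":[-0.16,0.059,-0.06],"roll":-35,"gripper":-1},{"dp":[-0.195,0.072,-0.06],"roll":-42,"gripper":-1},{"dp":[-0.226,0.083,-0.06],"roll":-49,"gripper":-1},{"dp":[-0.226,0.083,-0.06],"roll":-56,"gripper":-1},{"dp":[-0.226,0.083,-0.06],"roll":-63,"gripper":-1}]'
python3 - <<'E'
from h import *
im=manip.get_image("top");im2=manip.get_image("side")
go(.6165,-.2533,.08,161.8)
cv2.imwrite("pics/c5.png",np.clip(1.4*cv2.resize(np.hstack([im[187:287,270:370],im2[180:380,300:500][::1]if 0 else cv2.resize(im2[200:360,300:460],(100,100))])[...,::-1],(800,400)),0,255).astype(np.uint8))
E
```

```text
time: 8.62
position: [0.6157, -0.257, 0.1172]
tcp_rot: [-3.14, 0.001, 2.542]
contact_force: [-0.2, 0.6, -0.0]
grip_width: 0.0918
grasp_force: 0.0
t 8.72 pos [ 0.6161 -0.2541  0.1172] yaw [180.    0.  145.5] q7 1.42 w 0.092 | dp [0.0001 0.0009 0.0372] roll -16.3
```

View pics/c5.png

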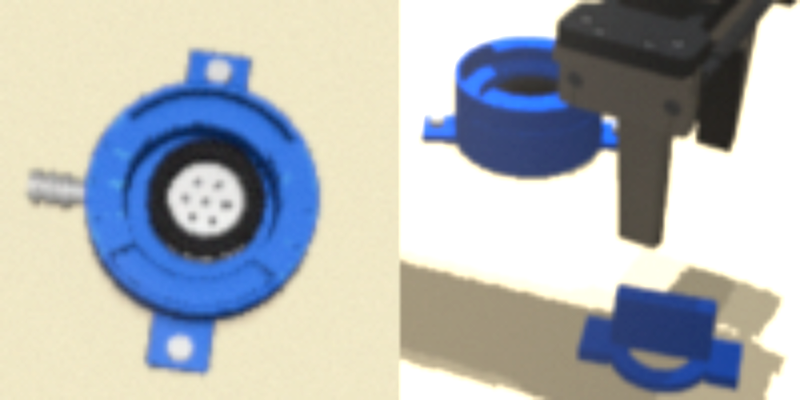

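The ring lies flat and concentric on the disc, at crop (206,198). The side view shows the gripper above the cap and turning to match its bar.

```bash
python3 -m pendant '[{"dp":[0,0,0.02],"roll":-7,"gripper":-1},{"dp":[0,0,0.037],"roll":-14,"gripper":-0.4},{"dp":[0,0,0.037],"roll":-16.3,"gripper":-0.4},{"dp":[0,0,0.037],"roll":-16.3,"gripper":-0.4},{"dp":[0,0,0.037],"roll":-16.3,"gripper":-0.4},{"dp":[0,0,0.065],"roll":-16.3,"gripper":-0.4},{"dp":[0,0,0.085],"roll":-16.3,"gripper":-0.4},{"dp":[0,0,0.097],"roll":-16.3,"gripper":-0.4},{"dp":[0,0,0.097],"roll":-16.3,"gripper":-0.4},{"dp":[0,0,0.097],"roll":-16.3,"gripper":-0.4}]'
python3 - <<'E'
from h import *
go(.6165,-.2533,.02,161.8);print(manip.state()["contact_force"])
E
```

```text
time: 9.55
position: [0.6164, -0.2531, 0.0202]
tcp_rot: [-3.141, -0.0, 2.824]
contact_force: [0.5, -0.7, 0.7]
grip_width: 0.0645
grasp_force: 0.0
t 9.55 pos [ 0.6164 -0.2531  0.0202] yaw [-180.    -0.   161.8] q7 1.67 w 0.0645 | dp [-0.0001 -0.0001  0.0002] roll 0.0
[ 0.45865907 -0.69029825  0.66798011]
```

```bash
python3 -m pendant '[{"dp":[0,0,0],"roll":0,"gripper":0.9},{"dp":[0,0,0],"roll":0,"gripper":0.9},{"dp":[0,0,0],"roll":0,"gripper":0.9},{"dp":[0,0,0],"roll":0,"gripper":0.9},{"dp":[0,0,0],"roll":0,"gripper":0.9},{"dp":[0,0,0],"roll":0,"gripper":0.9},{"dp":[0,0,0],"roll":0,"gripper":0.9},{"dp":[0,0,0],"roll":0,"gripper":0.9},{"dp":[0,0,0],"roll":0,"gripper":0.9},{"dp":[0,0,0],"roll":0,"gripper":0.9}]'
python3 - <<'E'
from h import *
go(.563,-.0195,.13,172.6)
E
```

```text
time: 10.38
position: [0.6163, -0.2534, 0.02]
tcp_rot: [-3.142, 0.0, 2.825]
contact_force: [-0.8, -0.6, 1.3]
grip_width: 0.0114
grasp_force: 30.0
t 10.38 pos [ 0.6163 -0.2534  0.02  ] yaw [-180.     0.   161.8] q7 1.67 w 0.0114 | dp [ 0.1235  0.2056 -0.11  ] roll -10.76
```

```bash
python3 -m pendant '[{"dp":[0,0,-0.035],"roll":0,"gripper":0.9},{"dp":[0,0,-0.075],"roll":0,"gripper":0.9},{"dp":[0.015,0.025,-0.11],"roll":-2,"gripper":0.9},{"dp":[0.033,0.055,-0.11],"roll":-5,"gripper":0.9},{"dp":[0.051,0.085,-0.11],"roll":-8,"gripper":0.9},{"dp":[0.069,0.115,-0.11],"roll":-10.7,"gripper":0.9},{"dp":[0.087,0.145,-0.11],"roll":-10.7,"gripper":0.9},{"dp":[0.105,0.175,-0.11],"roll":-10.7,"gripper":0.9},{"dp":[0.1235,0.2055,-0.11],"roll":-10.7,"gripper":0.9},{"dp":[0.1235,0.2055,-0.11],"roll":-10.7,"gripper":0.9}]'
python3 - <<'E'
from h import *
for i in range(4): im=manip.get_image("side")
go(.563,-.0195,.058,172.6)
cv2.imwrite("pics/c6.png",np.clip(1.4*cv2.resize(im[120:280,270:430],(600,600))[...,::-1],0,255).astype(np.uint8))
E
```

```text
time: 11.22
position: [0.5611, -0.0106, 0.1298]
tcp_rot: [3.137, -0.002, 3.022]
contact_force: [-0.3, 1.2, -1.3]
grip_width: 0.0116
grasp_force: 30.0
t 11.42 pos [ 0.5631 -0.0207  0.13  ] yaw [-180.     0.   172.5] q7 1.44 w 0.0118 | dp [0.0003 0.0013 0.072 ] roll -0.12
```

View pics/c6.png

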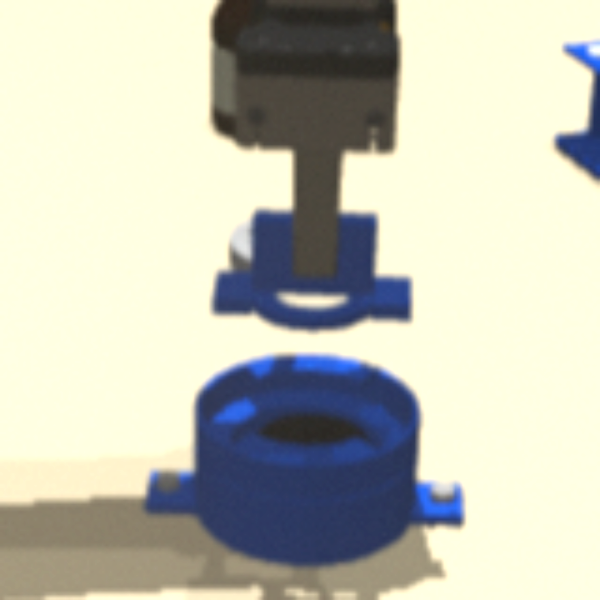

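The cap hangs level: lugs at crop columns 213 to 412, rim at 196 to 419. I'll compare the two in x by projection.

Run:
```python
from h import *
# x from column at a known y, z  (pixel col = 270+crop/3.75)
from scipy.optimize import brentq
for nm,c,z in(("lugs",(213+412)/2,.114),("rim",(196+419)/2,.056),("feet",(148+463)/2,.006),("spacer",(258+368)/2,.038)):
    print(nm,brentq(lambda x:proj("side",np.array([x,-.0195,z]))[0]-(270+(c+.5)/3.75-.5),.4,.7))
print("rim top", ray("top",(320.3,237),.056))
```

```text
lugs 0.5632269087299405
rim 0.5625269890124764
feet 0.5629240273144267
spacer 0.5656691730158535
rim top [ 0.56080149 -0.01929179  0.056     ]
```

```bash
python3 -m pendant '[{"dp":[0,0.001,0.02],"roll":0,"gripper":0.9},{"dp":[0,0.001,0.035],"roll":0,"gripper":0.9},{"dp":[0,0.001,0.045],"roll":0,"gripper":0.9},{"dp":[0,0.001,0.055],"roll":0,"gripper":0.9},{"dp":[0,0.001,0.062],"roll":0,"gripper":0.9},{"dp":[0,0.001,0.067],"roll":0,"gripper":0.9},{"dp":[0,0.001,0.07],"roll":0,"gripper":0.9},{"dp":[0,0.001,0.071],"roll":0,"gripper":0.9},{"dp":[0,0.001,0.071],"roll":0,"gripper":0.9}]'
python3 - <<'E'
from h import *
manip.get_image("side");manip.get_image("side")
go(.563,-.0195,.058,172.6);print(manip.state()["contact_force"])
E
```

```text
time: 12.17
position: [0.5632, -0.0186, 0.0591]
tcp_rot: [3.142, 0.0, 3.012]
contact_force: [-0.2, -0.5, -0.7]
grip_width: 0.0118
grasp_force: 30.0
t 12.27 pos [ 0.5635 -0.0185  0.0595] yaw [1.800e+02 1.000e-01 1.726e+02] q7 1.44 w 0.0116 | dp [ 0.0003 -0.0011  0.0015] roll -0.05
[-0.0540651   0.23579964 -0.6963623 ]
```

```bash
python3 -m pendant '[{"dp":[0,0,0.0005],"roll":0,"gripper":0.9},{"dp":[0,0,0.001],"roll":0,"gripper":0.9},{"dp":[0,0,0.0015],"roll":0,"gripper":0.9},{"dp":[0,0,0.0015],"roll":0,"gripper":0.9},{"dp":[0,0,0.0015],"roll":0,"gripper":0.9}]'; python3 -m pendant '[{"dp":[0,0,0.0005],"roll":0,"gripper":0.9},{"dp":[0,0,0.0005],"roll":0,"gripper":0.9},{"dp":[0,0,0.0005],"roll":0,"gripper":0.9}]'
```

```text
time: 12.68
position: [0.5633, -0.0185, 0.058]
tcp_rot: [3.141, 0.001, 3.012]
contact_force: [-0.2, -0.7, 3.5]
grip_width: 0.0121
grasp_force: 30.0
time: 12.93
position: [0.5633, -0.0185, 0.0579]
tcp_rot: [3.141, 0.001, 3.012]
contact_force: [-2.6, 0.8, 8.0]
grip_width: 0.0118
grasp_force: 30.0
```

The cap is seated: the tip is at 58 mm, as predicted, with contact felt. I'll ease off slightly and turn it.

```bash
python3 -m pendant '[{"dp":[0,0,-0.0005],"roll":0,"gripper":0.9},{"dp":[0,0,-0.0005],"roll":5,"gripper":0.9},{"dp":[0,0,-0.0005],"roll":10,"gripper":0.9},{"dp":[0,0,-0.0005],"roll":15,"gripper":0.9},{"dp":[0,0,-0.0005],"roll":20,"gripper":0.9},{"dp":[0,0,-0.0005],"roll":25,"gripper":0.9},{"dp":[0,0,-0.0005],"roll":30,"gripper":0.9},{"dp":[0,0,-0.0005],"roll":35,"gripper":0.9},{"dp":[0,0,-0.0005],"roll":40,"gripper":0.9},{"dp":[0,0,-0.0005],"roll":45,"gripper":0.9}]'; python3 -c "
from h import *
go(.5633,-.0187,.0582,82.6)"
```

```text
time: 13.77
position: [0.5638, -0.0187, 0.058]
tcp_rot: [3.14, 0.001, 2.222]
contact_force: [0.6, -0.1, 2.8]
grip_width: 0.0118
grasp_force: 30.0
t 13.77 pos [ 0.5638 -0.0187  0.058 ] yaw [1.799e+02 1.000e-01 1.273e+02] q7 0.79 w 0.0118 | dp [ 0.0003 -0.0004 -0.0002] roll 44.71
```

```bash
python3 -m pendant '[{"dp":[0,0,0],"roll":5,"gripper":0.9},{"dp":[0,0,0],"roll":10,"gripper":0.9},{"dp":[0,0,0],"roll":15,"gripper":0.9},{"dp":[0,0,0],"roll":20,"gripper":0.9},{"dp":[0,0,0],"roll":25,"gripper":0.9},{"dp":[0,0,0],"roll":30,"gripper":0.9},{"dp":[0,0,0],"roll":35,"gripper":0.9},{"dp":[0,0,0],"roll":40,"gripper":0.9},{"dp":[0,0,0],"roll":45,"gripper":0.9},{"dp":[0,0,0],"roll":45,"gripper":0.9}]';python3 -m pendant '[{"dp":[0,0,0],"roll":0,"gripper":0.9},{"dp":[0,0,0],"roll":0,"gripper":0.9}]'; python3 -c "
from h import *
go(.5633,-.0187,.0582,82.6)"
```

```text
time: 14.6
position: [0.5638, -0.0186, 0.058]
tcp_rot: [3.14, 0.0, 1.438]
contact_force: [-0.5, -0.5, 4.7]
grip_width: 0.0115
grasp_force: 30.0
time: 14.77
position: [0.5638, -0.0186, 0.058]
tcp_rot: [3.14, -0.0, 1.443]
contact_force: [1.0, -0.6, 4.5]
grip_width: 0.0118
grasp_force: 30.0
t 14.77 pos [ 0.5638 -0.0186  0.058 ] yaw [179.9  -0.   82.7] q7 0.16 w 0.0118 | dp [-0.0002 -0.0005 -0.0002] roll 0.08
```

```bash
python3 -m pendant '[{"dp":[0,0,0],"roll":0,"gripper":0.2},{"dp":[0,0,0],"roll":0,"gripper":0.2},{"dp":[0,0,0],"roll":0,"gripper":0.2},{"dp":[0,0,0],"roll":0,"gripper":0.2},{"dp":[0,0,0],"roll":0,"gripper":0.2},{"dp":[0,0,-0.02],"roll":0,"gripper":0.2},{"dp":[0,0,-0.05],"roll":0,"gripper":0.2},{"dp":[0,0,-0.09],"roll":0,"gripper":0.2},{"dp":[0,0,-0.12],"roll":0,"gripper":0.2}]';python3 -m pendant '[{"dp":[0.04,0,0],"roll":0,"gripper":0.2},{"dp":[0.08,0,0],"roll":0,"gripper":0.2},{"dp":[0.12,0,0],"roll":0,"gripper":0.2},{"dp":[0.16,0,0],"roll":0,"gripper":0.2},{"dp":[0.2,0,0],"roll":0,"gripper":0.2},{"dp":[0.2,0,0],"roll":0,"gripper":0.2},{"dp":[0.2,0,0],"roll":0,"gripper":0.2}]'
python3 - <<'E'
from h import *
im=manip.get_image("top");im2=manip.get_image("side")
f=lambda a:np.clip(1.4*cv2.resize(a,(400,400),interpolation=cv2.INTER_CUBIC),0,255).astype(np.uint8)
cv2.imwrite("pics/c7.png",np.hstack([f(im[187:287,270:370]),f(im2[190:290,300:400])])[...,::-1])
E
```

```text
time: 15.52
position: [0.5632, -0.0188, 0.1795]
tcp_rot: [3.141, 0.0, 1.441]
contact_force: [1.7, 0.1, 0.1]
grip_width: 0.0367
grasp_force: 0.0
time: 16.1
position: [0.5883, 0.1831, 0.1768]
tcp_rot: [-3.141, -0.0, 1.447]
contact_force: [0.2, -1.7, 0.9]
grip_width: 0.0367
grasp_force: 0.0
```

View pics/c7.png

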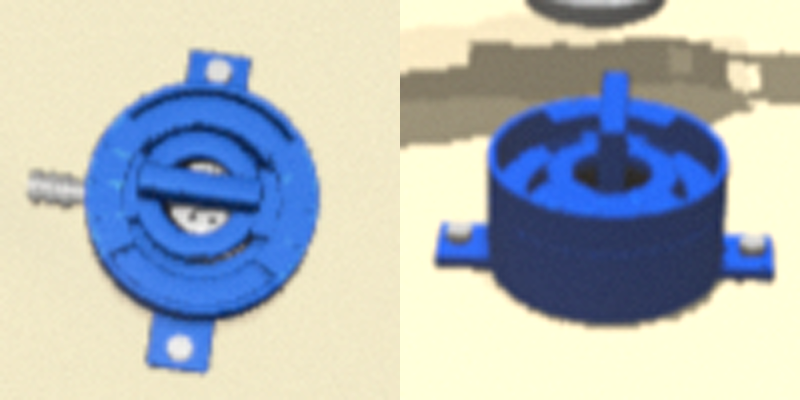

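The bar now points at the nozzle, running from crop (140,180) to (265,196), which is square to the feet line. The cap lies level inside the rim with its lugs under the lips, and the gripper is clear.

```bash
python3 -c "
from bench import manip
print(manip.job_done())"
```

```text
the job is handed in; nothing more can be done
None
```

The disc, spacer and cap are in the holder in that order, the cap is turned a quarter turn with its lugs under the lips, and I handed the job in at about 16 s with the gripper clear; no verdict was returned.

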